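Fold a tub's half-lid over its spine

TASK

Open the orange storage tub: with the fingertips, push its half-lid flap, which stands ajar, up and over the spine and gently down until it lies flat on the fixed half of the lid, then draw back and leave it there. Only touch and push: do not pinch the flap, do not slam it, do not lift, tip or shove the tub away, and leave the padlock, funnel, cup and dibber where they are.

Things in the scene. Friction and masses are not known exactly. Their poses are not given: they have to be found in the camera images.
- tub: Orange rectangular plastic storage tub, 170 mm along its own x, 240 mm along its own y, 110 mm high, loose on the shelf, 1.6 to 2.6 kg with its load. Origin: centre of its underside, z up. A spine (hinge line) runs along the tub's x across the middle of its top, 110 mm up. The +y half of the top is a fixed flat deck, its top face 110 mm up; the -y half is covered by the flap when that is shut. The tub's yaw varies up to about 0.5 rad.
- flap (a joint): Angle of the flap about the spine, rad: 0 = shut flat on the tub's -y half, 1.57 = upright, 3.14 = folded right over, flat on the fixed half (end stop). It starts ajar at 0.6 to 1.0. The hinge is stiff (friction about 0.15 N m): the flap (about 0.14 kg) stays where it is left, and about 1 to 3 N at its free edge moves it.
- spine (a point): Middle of the hinge line, at tub x = 0, y = 0, 110 mm above the tub's underside. The point's axes are the tub's.
- flap_edge (a point): Middle of the flap's free edge, 118 mm from the spine, half-way through its 8 mm thickness. The flap is an orange plate 170 mm wide along the spine and 8 mm thick; when shut, its upper face is level with the spine axis and its underside 8 mm below; when folded over, the former underside is the top, 118 mm above the shelf.
- flap_outer: The 4 mm outer sheet of the flap (the top when shut), 170 mm wide. Origin on the spine line at its middle, -y towards the free edge, z out of the outer face; it turns with the flap.
- flap_inner: The 4 mm inner sheet fixed under the outer one (the top when folded over), 158 mm wide, 2 mm shorter at the free edge. Same origin and axes as flap_outer; its bare face lies at z = -8 mm.
- padlock: Bystander: steel padlock lying flat, 50 x 90 x 24 mm. Origin under its body.
- funnel: Bystander: red plastic funnel standing mouth down, 96 mm wide, 95 mm high. Origin: centre of its underside.
- gauge_cup: Bystander: small aluminium rain gauge cup, open at the top, 64 mm wide, 85 mm high. Origin: centre of its underside.
- dibber: Bystander: turned wooden seed dibber lying along its own y, 225 mm long, 32 mm thick. Origin: under its middle.

How it is judged (in metres and radians):
On the way:
1. the flap is pushed up past upright (value of joint flap above 1.65 rad), for 0.02 s.
At the end, for the whole second after the job is handed in: The flap lies flat on the fixed half of the lid (within 5 degrees of fully over) and is at rest; the tub stands level within 30 mm of where it was; the four bystanders are within 20 mm of where they were (value of joint flap above 3.05 rad and velocity of joint flap between -0.1 and 0.1 rad/s and linear speed of tub below 0.02 m/s and angle between tub's own z axis and vertical below 0.05 rad and distance of tub from where it was at the start of the episode below 0.03 m and distance of each of padlock, funnel, gauge_cup, dibber from where it was at the start of the episode below 0.02 m); the robot touches nothing.
It fails at once if the flap is pinched (over 3 N on its outer and inner face at once) (contact force between the fingers and flap_outer above 3 N and contact force between the fingers and flap_inner above 3 N).
It fails at once if the flap is slammed (faster than 5 rad/s) (velocity of joint flap above 5 rad/s).
It fails at once if the tub is lifted, tipped or shoved over 30 mm (height (world z) of tub above 0.015 m or angle between tub's own z axis and vertical above 0.12 rad or distance of tub from where it was at the start of the episode above 0.03 m).
It fails at once if a bystander is moved over 20 mm, lifted or carried (distance of any of padlock, funnel, gauge_cup, dibber from where it was at the start of the episode above 0.02 m).
It also fails if it takes over 38 s, if anything falls off the work surface, if the arm or the gripper's body presses on something with over 40 N, if the wrist force passes 120 N, or if a joint passes its speed limit or range.

ROBOT

A 7-joint arm with a two-finger parallel gripper is mounted at the origin on the work surface. World frame = base frame: x ahead of the robot, y to its left, z up, the work surface at z = 0. Lengths are in mm, angles in rad, forces in N, time in s.
With the tool pointing down it reaches from about 425 to 875 mm from the base axis. Payload 8.4 kg.
Tool frame: the origin (TCP) lies on the centre line of the jaws, within the pads' length; the fingertips stand 11 mm ahead of it and the grasp point (between the pads) lies 8 mm behind it (robot.tip_extent is the distance from the TCP to the fingertips, in mm); z points along the fingers, y is the direction in which the jaws open and shut (so a half turn about z gives the same grasp; the last joint's range is limited). The gripper opens to 87 mm and grips with 3 to 60 N. Pads are 19 mm wide; open, the fingers measure 117 mm over their backs; the gripper's body (75 mm by 190 mm) begins 51 mm behind the grasp point.
Start: joints at [-1.335, 0.333, 0.04, 1.465, -0.013, 1.343, -0.059], TCP at [213.578, 613.88, 233.546] pointing down, gripper open.
Joint ranges: [-2.58, 2.58], [-0.38, 2.09], [-1.3, 1.39], [0.25, 2.4], [-1.5, 4.64], [0.08, 2.09], [-2.65, 2.65]. Speed limits (rad/s): [2.22, 2.22, 2.79, 2.79, 3.14, 3.14, 3.14].

INTERFACE

Orientations are given as a unit quaternion [w, x, y, z].
In Python, from cell import monitor, eyes, order, spotter, robot gives the robot as it stands.
- The arm moves only by the tool step_arm, never from a script. Its argument "motion" is a list of rows, each a list of 6 numbers: the shift along the tool's x, y, z as a fraction of full scale, then the turn, a rotation vector about the tool's x, y, z as a fraction of full scale. In form: [[tx, ty, tz, wx, wy, wz], ...]. A call has exactly 10 rows; each row shifts and turns the commanded pose from where the row before left it, along the tool's axes as they then stand; what a row does not reach is not made up. Full scale, the value 1, is 120 mm for a shift and 5 degrees for a turn. A row lasts 1/8 s, in which the tool goes at most 62.5 mm and 10.7 degrees, less where a joint would pass 70% of its speed; a pose out of reach is approached as far as the arm can. A call with a number of a shift or a turn outside -1 to 1 is refused whole. A call with a gripper value outside its range is refused whole. "jaw" is the opening, from 0 (shut) to 1 (fully open), set as the call begins (left out, the last holds). The fingers move at their own pace and stop on an object; "force" is the grip in N (left out, the last holds). Time passes only in rows, so rows that do not move let the fingers close, or fill a call up. It gives the time, the measured TCP pose, the force and the opening at its end, in the units of the state.
- monitor.state(): the state, without advancing time (a new reading comes with each control period).
- eyes.get_image(name): name is "scene" or "side" or "wrist"; returns a dict with "color" (420x560x3 uint8, blue, green, red), "range_z" (420x560 float32, mm along the optical axis (not along the pixel's ray), 0 where there is no reading), "vertical_fov" (degrees; the focal length in pixels is half the picture's height over the tangent of half this angle, whatever the lens; pixels are square), "cx", "cy" (the principal point, pixels), "T" (4x4, takes a point from camera to world coordinates). Camera axes: x right, y up, looking along -z (the intrinsics and any distortion apply to the point x, -y, -z); pixel columns grow to the right and rows downward; lengths in mm; the calibration is good to about 2 mm. A picture is of the moment at which its call begins.
- order.job_done(): hands the job in, once; it reports no verdict.
Trained networks look in a picture, given as the dict that the camera call returned (one of the last four; its "shot" number tells which), for a name from the list of things; names that differ only in an ending like _2 or _b are one class to them, and where a whole thing is asked for, a point or a joint stands for the part that bears it (a point fixed in the world has none). Each returns a list of dicts, best first, with "confidence" (0 to 1); they miss things now and then, are a little off and sometimes report something else, mostly with a low value. They report only what shows in the picture. A call takes as long as a camera call.
- spotter.regions_of(picture, target): "mask" (420x560 bool, what is visible of it) and "at" ([column, row] in pixels, amid what is visible of it).
- spotter.mark_of(picture, target): "at" ([column, row] in pixels: a listed point, or the origin of a listed thing).
The state is a dict: "time_s": time; "joint_positions": joint angles; "joint_vel": joint speeds; "joint_efforts": joint torques, N m; "tool_pos": TCP position; "eef_rot": TCP orientation; "ft_force": force on the tool from outside, world axes, zero at the start; "wrist_torque": the same for the moment, N m; "opening": opening from 0.0 (shut) to 1.0 (fully open).
Only numpy, scipy, OpenCV 4.12 (cv2) and the standard library are available. Lean on these libraries where they do the work, as an engineer would, in place of code of your own. Each camera call takes 0.05 s, during which the arm holds its last target.

## Working session

There is one attempt and no reset: what is moved stays moved. The work goes in short steps, Python scripts to look and compute and a tool call to move; the robot and the scene stay as the last step left them, time stands still between calls to the robot, and variables do not carry over. Pictures are saved under pics/ and viewed, and the job is handed in when it is done.

Besides the shell and the picture viewer there is one more tool, called after ">>>" as name([rows], argument=value, ...), one row to a line, values as JSON. step_arm: Moves the arm, as the interface text tells. Shift numbers are shares of 120 mm and turn numbers shares of 5 degrees, none past 1 either way. Its arguments: {"type":"object","properties":{"motion":{"type":"array"},"jaw":{"type":"number"},"force":{"type":"number"}},"required":["motion"]}

```bash
ls; mkdir -p pics
cat > h.py <<'E'
import numpy as np, cv2
from cell import monitor, eyes, order, spotter, robot
def K(p):
    h=p["color"].shape[0]; f=h/2/np.tan(np.radians(p["vertical_fov"])/2); return f,p["cx"],p["cy"]
def cloud(p):
    f,cx,cy=K(p); z=p["range_z"].astype(float); v,u=np.indices(z.shape)
    P=np.stack([(u-cx)/f*z,-(v-cy)/f*z,-z,np.ones_like(z)],-1)
    W=(P@np.array(p["T"]).T)[...,:3]; W[z<=0]=np.nan; return W
def proj(p,X):
    f,cx,cy=K(p); c=np.linalg.inv(np.array(p["T"]))@np.append(X,1); return [cx+f*c[0]/-c[2], cy-f*c[1]/-c[2]]
E
python3 - <<'E'
from h import *
print(monitor.state())
for n in ["scene","side","wrist"]:
    p=eyes.get_image(n); cv2.imwrite(f"pics/{n}0.png",p["color"]); print(n,{k:v for k,v in p.items() if k not in("color","range_z")})
    np.savez(f"{n}0.npz",**{k:np.array(v) for k,v in p.items()})
    for t in ["tub","flap","spine","flap_edge","padlock","funnel","gauge_cup","dibber"]:
        W=cloud(p)
        try:
            for r in spotter.mark_of(p,t)[:1]:
                a=r["at"]; print(t,"mark",np.round(a),r["confidence"],np.round(W[int(a[1]),int(a[0])]))
        except Exception as e: print(t,e)
E
```

```text
pics
{'time_s': 0.0, 'joint_positions': array([-1.33519367,  0.33391992,  0.03986337,  1.4662849 , -0.01341711,
        1.34330034, -0.05849765]), 'joint_vel': array([ 0.00106087,  0.00257632,  0.00064294, -0.00058268, -0.00070697,
       -0.00154591, -0.00154709]), 'joint_efforts': array([-4.92266663e-04, -6.56338334e+01,  1.33467000e+00, -4.03821373e+01,
       -5.99162187e-02,  4.47126268e-02,  1.33402095e-04]), 'tool_pos': array([213.44327515, 613.46881896, 232.6466172 ]), 'eef_rot': array([-9.16236314e-05,  1.66624984e-01,  9.86019998e-01, -8.18184936e-04]), 'ft_force': array([-0.36734684, -0.25006447, -0.71205207]), 'wrist_torque': array([0.02057868, 0.03874906, 0.03456728]), 'opening': 1.0016458003843232}
scene {'vertical_fov': 45.63745667022754, 'cx': 279.3457493989877, 'cy': 211.17426071502229, 'T': array([[ 2.17826538e-01, -6.58830135e-01,  7.20065589e-01,
         1.33798596e+03],
       [ 9.75808534e-01,  1.32886392e-01, -1.73605622e-01,
        -1.59773203e+02],
       [ 1.86896976e-02,  7.40462058e-01,  6.71838251e-01,
         8.29800109e+02],
       [ 0.00000000e+00, 
[... 1129 characters left out ...]
-136.   26.]
funnel mark [311. 156.] 0.76 [642. 154. 108.]
gauge_cup mark [217. 180.] 0.8 [423. 161.  23.]
dibber mark [337. 229.] 0.93 [697.  11.  26.]
wrist {'vertical_fov': 66.07088346842195, 'cx': 277.9248598060279, 'cy': 214.37036135273019, 'T': array([[ 3.28599790e-01, -9.11472534e-01, -2.47467165e-01,
         1.45414678e+02],
       [ 9.44469131e-01,  3.16984147e-01,  8.65974064e-02,
         6.37134156e+02],
       [-4.87989215e-04, -2.62180988e-01,  9.65018596e-01,
         3.85371356e+02],
       [ 0.00000000e+00,  0.00000000e+00,  0.00000000e+00,
         1.00000000e+00]]), 'shot': 3}
flap it knows: dibber, flap_edge, flap_inner, flap_outer, funnel, gauge_cup, padlock, spine, tub
```

View pics/scene0.png

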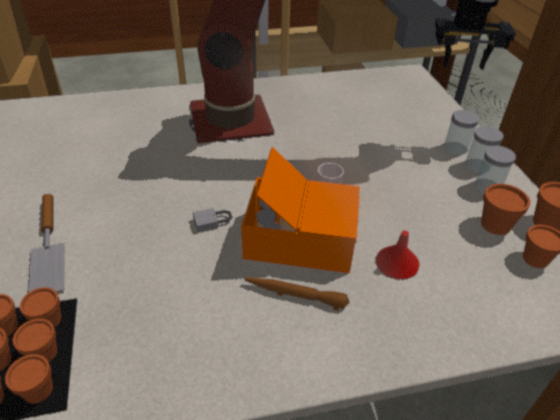

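View pics/side0.png

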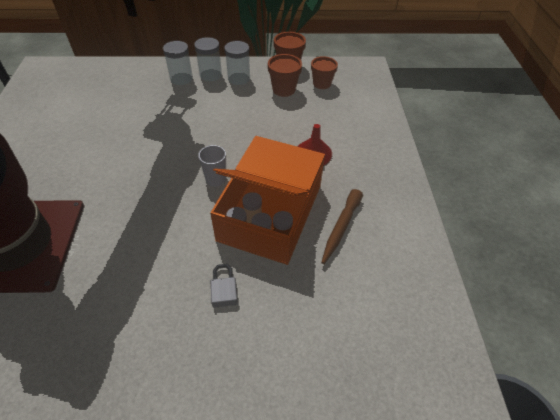

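View pics/wrist0.png

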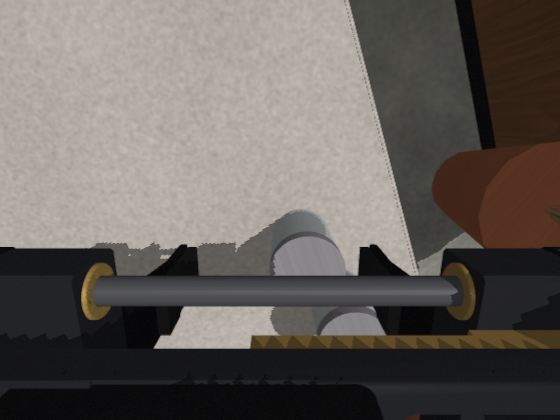

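The scene and side views show the tub with its deck on the far side (+y) and the flap ajar, its mouth facing −y (flap edge at about scene (265,165) and side (262,180)). The padlock lies in front of it, the cup and funnel behind it, and the dibber on the +x side. Next I'll fit the tub pose.

Run:
```python
from h import *
pts=[]
for n in ["scene","side"]:
    p=dict(np.load(f"{n}0.npz")); W=cloud(p); hsv=cv2.cvtColor(p["color"],cv2.COLOR_BGR2HSV)
    m=(hsv[...,0]<16)&(hsv[...,1]>190)&(hsv[...,2]>60)&(abs(W[...,0]-555)<200)&(abs(W[...,1]-80)<200)&(W[...,2]>5)
    P=W[m]; pts.append(P); np.save(f"{n}_or.npy",P)
    d=P[(abs(P[:,2]-111)<5)]
    print(n,len(P),"deck",len(d),cv2.minAreaRect(d[:,:2].astype(np.float32)),np.median(d[:,2]))
    hi=P[(P[:,2]>122)]
    c=hi.mean(0); u,s,vt=np.linalg.svd(hi-c); print("flap",c,s/np.sqrt(len(hi)),vt[2],vt[0],hi[:,2].max())
    # upper edge points
    top=hi[hi[:,2]>hi[:,2].max()-6]; print("top",len(top),top.min(0),top.max(0),top.mean(0))
```

```text
scene 9617 deck 3007 ((575.34765625, 132.11557006835938), (128.0574951171875, 173.6952667236328), 67.97399139404297) 109.53772993641974
flap [541.69958425  32.65127739 159.00717115] [49.19403973 29.35004061  1.13006139] [-0.26301973 -0.65527741 -0.70811873] [ 0.92403703 -0.38216084  0.01042396] 194.6884655585817
top 157 [449.75667296 -28.16738377 188.74211043] [601.8402659   36.38057836 194.68846556] [531.5098792    1.8757262  191.30030047]
side 3545 deck 2577 ((576.361572265625, 133.69357299804688), (128.30239868164062, 166.99571228027344), 67.45856475830078) 108.97291962882275
flap [544.64192569  15.26383582 171.87926   ] [42.90599887 31.16028475  1.93064748] [-0.26214454 -0.63009318 -0.73093284] [ 0.85694883 -0.50028164  0.12392327] 194.29797917006
top 170 [454.15575164 -30.23762072 188.36332931] [599.86539038  33.70935331 194.29797917] [539.52352828  -3.47949728 190.97232803]
```

>>> step_arm([
  [0, 0, -0.4, 0, 0, 0.62],
  [0, 0, -0.3, 0, 0, 0],
  [-0.3, -0.28, 0, 0, 0, 0],
  [-0.3, -0.28, 0, 0, 0, 0],
  [-0.3, -0.28, 0, 0, 0, 0],
  [-0.3, -0.28, 0, 0, 0, 0],
  [-0.3, -0.28, 0, 0, 0, 0],
  [-0.3, -0.28, 0, 0, 0, 0],
  [-0.3, -0.28, 0, 0, 0, 0],
  [-0.3, -0.28, 0, 0, 0, 0],
], jaw=0, force=20)

```text
time_s: 2.45
tool_pos: [378.7, 254.3, 317.8]
eef_rot: [0.0, 0.193, 0.981, 0.0]
ft_force: [-0.1, 0.2, -0.1]
opening: 0.02
```

>>> step_arm([
  [-0.317, -0.31, 0, 0, 0, 0],
  [-0.317, -0.31, 0, 0, 0, 0],
  [-0.317, -0.31, 0, 0, 0, 0],
  [-0.317, -0.31, 0, 0, 0, 0],
  [-0.317, -0.31, 0, 0, 0, 0],
  [-0.317, -0.31, 0, 0, 0, 0],
  [0, 0, 0.3, 0, 0, 0],
  [0, 0, 0.3, 0, 0, 0],
  [0, 0, 0, 0, 0, 0],
  [0, 0, 0, 0, 0, 0],
])

```text
time_s: 3.7
tool_pos: [505.3, -37.1, 247.0]
eef_rot: [0.001, 0.193, 0.981, 0.0]
ft_force: [-0.0, 0.4, -0.1]
opening: 0.001
```

```bash
cat > look.py <<'E'
from h import *
import sys
s=monitor.state(); print(s["time_s"],np.round(s["tool_pos"],1),np.round(s["ft_force"],2),s["opening"])
t=s["tool_pos"]-np.array([554.5,81,110]); ex=np.array([.925,-.38,0]);ey=np.array([.38,.925,0])
print("tub frame",np.round([t@ex,t@ey,t[2]+110-11],1),"(tip z)")
ims=[]
for n in sys.argv[2:]:
    p=eyes.get_image(n); c=p["color"].copy(); W=cloud(p); hsv=cv2.cvtColor(c,cv2.COLOR_BGR2HSV)
    u=proj(p,s["tool_pos"]-[0,0,11]); cv2.circle(c,(int(u[0]),int(u[1])),3,(255,0,0),1)
    m=(hsv[...,0]<16)&(hsv[...,1]>190)&(hsv[...,2]>60)&(abs(W[...,0]-555)<200)&(abs(W[...,1]-80)<200)&(W[...,2]>60)
    q=W[m]-[554.5,81,110]; q=np.c_[q@ex,q@ey,q[:,2]]
    hi=q[(q[:,2]>12)&(abs(q[:,0])<95)]
    if len(hi)>100:
        f=np.polyfit(hi[:,1],hi[:,2],1); print(n,"n",len(hi),"zmax",hi[:,2].max(),"y range",np.percentile(hi[:,1],[2,98]))
        cc=hi.mean(0);v=np.linalg.svd(hi-cc,full_matrices=False)[2][2]; print("flap normal",v,"angle",np.arctan2(abs(v[1]),abs(v[2]))if v[1]*v[2]>0 else np.pi-np.arctan2(abs(v[1]),abs(v[2])))
    d=q[(abs(q[:,2])<14)&(q[:,1]>15)]; print("deck z",np.median(d[:,2]) if len(d) else None)
    ims.append(c)
cv2.imwrite(f"pics/{sys.argv[1]}.png",cv2.resize(np.vstack(ims) if len(ims)==1 else np.hstack(ims),None,fx=.71 if len(ims)>1 else 1,fy=.71 if len(ims)>1 else 1))
E
python3 look.py a1 scene side
```

```text
3.7 [505.3 -37.1 247. ] [-0.04  0.44 -0.11] 0.0013101953489892835
tub frame [  -0.7 -128.   236. ] (tip z)
scene n 2010 zmax 85.0506547149048 y range [-83.18852959 -14.00117744]
flap normal [-0.00611529  0.70694511  0.70724197] angle 0.7851882478542686
deck z -0.7475299587977702
side n 439 zmax 205.09091672411876 y range [-125.82221025  -15.70710565]
flap normal [-0.00826399 -0.79252592 -0.60978223] angle 0.9149842521804628
deck z -1.0515452826475098
```

View pics/a1.png

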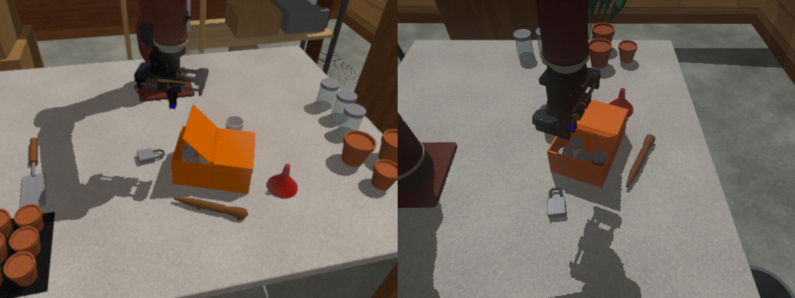

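>>> step_arm([
  [0, 0, 0.27, 0, 0, 0],
  [0, 0, 0.26, 0, 0, 0],
  [0, 0, 0, 0, 0, 0],
  [0, 0.04, 0, 0, 0, 0],
  [0, 0.04, 0, 0, 0, 0],
  [0, 0.04, 0, 0, 0, 0],
  [0, 0.04, 0, 0, 0, 0],
  [0, 0.04, 0, 0, 0, 0],
  [0, 0.04, 0, 0, 0, 0],
  [0, 0.04, 0, 0, 0, 0],
])

```text
time_s: 5.05
tool_pos: [517.3, -6.5, 182.0]
eef_rot: [-0.0, 0.193, 0.981, -0.001]
ft_force: [-6.6, -10.9, 9.9]
opening: 0.005
```

```bash
python3 look.py a2 scene side
```

```text
5.05 [517.3  -6.5 182. ] [ -6.57 -10.89   9.87] 0.004716299361385064
tub frame [ -1.1 -95.1 171. ] (tip z)
scene n 1966 zmax 144.39422972547936 y range [-83.53395664 -13.71741841]
flap normal [ 0.00925203 -0.73091052 -0.68241059] angle 0.8197009856284144
deck z -0.6854421444046466
side n 320 zmax 156.59824877289907 y range [-90.04508709 -14.96092904]
flap normal [-0.06188537 -0.74880146 -0.65989891] angle 0.8484242030877802
deck z -1.1418037717151037
```

View pics/a2.png

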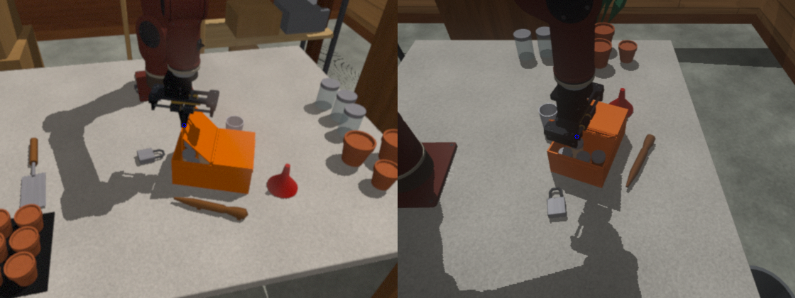

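The force looks like friction jamming: the edge is rising along a finger that isn't moving up (12.7 N back, 9.9 N up on the tool). I'll ease off slightly and follow the arc upward with the edge.

>>> step_arm([
  [0, -0.02, 0, 0, 0, 0],
  [0, 0, -0.03, 0, 0, 0],
  [0, 0.035, -0.034, 0, 0, 0],
  [0, 0.035, -0.034, 0, 0, 0],
  [0, 0.038, -0.03, 0, 0, 0],
  [0, 0.038, -0.03, 0, 0, 0],
  [0, 0.041, -0.026, 0, 0, 0],
  [0, 0.041, -0.026, 0, 0, 0],
  [0, 0.043, -0.022, 0, 0, 0],
  [0, 0.043, -0.022, 0, 0, 0],
])

```text
time_s: 6.4
tool_pos: [531.1, 27.1, 212.7]
eef_rot: [0.0, 0.193, 0.981, 0.0]
ft_force: [-0.8, -2.3, 3.4]
opening: 0.002
```

```bash
python3 look.py a3 scene side
```

```text
6.4 [531.1  27.1 212.7] [-0.78 -2.3   3.41] 0.002388260995856142
tub frame [ -1.2 -58.7 201.7] (tip z)
scene n 1366 zmax 168.40622781787965 y range [-48.50793963  -6.05531601]
flap normal [ 0.00531359 -0.93131094 -0.36418635] angle 1.1980318039450193
deck z -0.7164045360631803
side n 487 zmax 169.7523193826874 y range [-48.94941285 -14.17298861]
flap normal [ 0.03361503 -0.94223882 -0.33325071] angle 1.2308471741835023
deck z -1.2313001123281992
```

View pics/a3.png

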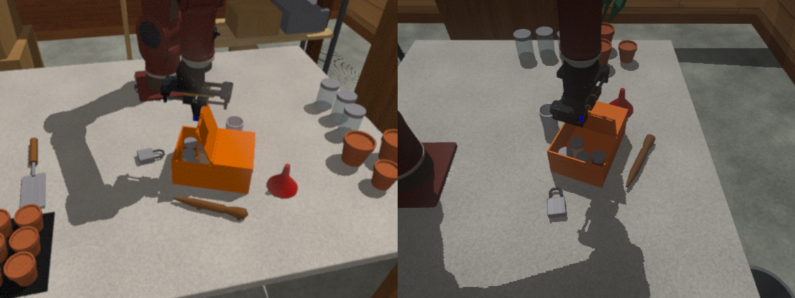

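>>> step_arm([
  [0, 0.045, -0.016, 0, 0, 0],
  [0, 0.045, -0.015, 0, 0, 0],
  [0, 0.045, -0.013, 0, 0, 0],
  [0, 0.045, -0.01, 0, 0, 0],
  [0, 0.045, -0.008, 0, 0, 0],
  [0, 0.045, -0.005, 0, 0, 0],
  [0, 0.045, -0.003, 0, 0, 0],
  [0, 0.045, 0, 0, 0, 0],
  [0, 0.045, 0, 0, 0, 0],
  [0, 0.045, 0, 0, 0, 0],
])

```text
time_s: 7.75
tool_pos: [551.4, 77.0, 220.8]
eef_rot: [-0.0, 0.193, 0.981, -0.0]
ft_force: [-0.0, -2.0, 0.2]
opening: 0.006
```

```bash
python3 look.py a4 scene side
```

```text
7.75 [551.4  77.  220.8] [-0.04 -2.05  0.16] 0.006270451649705921
tub frame [ -1.4  -4.9 209.8] (tip z)
scene n 250 zmax 118.77568562703209 y range [-4.18966514 12.60123792]
flap normal [ 0.03243982 -0.99224034  0.12002816] angle 1.6911782429398516
deck z -0.7114070697016359
side n 619 zmax 118.57896211098739 y range [-6.91946307 10.88330336]
flap normal [-0.02480062  0.99061085 -0.13444355] angle 1.7056899656867044
deck z -0.8309981879158386
```

View pics/a4.png

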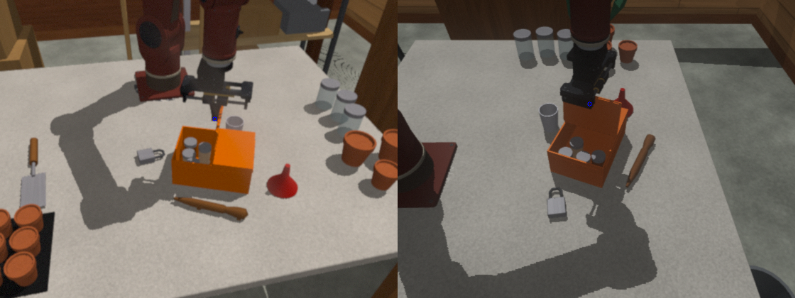

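>>> step_arm([
  [0, 0.058, 0.005, 0, 0, 0],
  [0, 0.055, 0.008, 0, 0, 0],
  [0, 0.054, 0.013, 0, 0, 0],
  [0, 0.054, 0.016, 0, 0, 0],
  [0, 0.053, 0.019, 0, 0, 0],
  [0, 0.05, 0.023, 0, 0, 0],
  [0, 0.05, 0.026, 0, 0, 0],
  [0, 0.048, 0.03, 0, 0, 0],
  [0, 0.045, 0.032, 0, 0, 0],
  [0, 0.043, 0.036, 0, 0, 0],
])

```text
time_s: 9.1
tool_pos: [574.7, 133.6, 195.6]
eef_rot: [0.0, 0.193, 0.981, 0.0]
ft_force: [-0.2, 0.6, 1.5]
opening: 0.006
```

```bash
python3 look.py a5 scene side
```

```text
9.1 [574.7 133.6 195.6] [-0.23  0.65  1.47] 0.005752397060757517
tub frame [ -1.3  56.3 184.6] (tip z)
scene n 1255 zmax 87.54768462463642 y range [ 2.60179569 79.28560891]
flap normal [-0.01925247  0.69404041 -0.71967857] angle 2.374327762645649
deck z -0.7524381439209264
side n 1979 zmax 83.80194903562699 y range [ 2.27223727 69.18920056]
flap normal [-0.00513275  0.69367813 -0.72026683] angle 2.374996892889273
deck z -0.9485430928135656
```

View pics/a5.png

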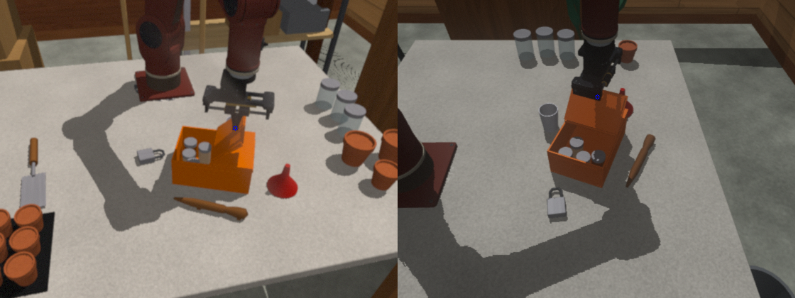

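>>> step_arm([
  [0, 0.042, 0.04, 0, 0, 0],
  [0, 0.041, 0.043, 0, 0, 0],
  [0, 0.036, 0.046, 0, 0, 0],
  [0, 0.033, 0.048, 0, 0, 0],
  [0, 0.03, 0.051, 0, 0, 0],
  [0, 0.026, 0.052, 0, 0, 0],
  [0, 0.023, 0.054, 0, 0, 0],
  [0, 0.018, 0.056, 0, 0, 0],
  [0, 0.015, 0.057, 0, 0, 0],
  [0, 0.011, 0.055, 0, 0, 0],
])

```text
time_s: 10.45
tool_pos: [587.0, 163.9, 135.2]
eef_rot: [-0.0, 0.193, 0.981, 0.0]
ft_force: [-0.3, 1.0, 1.5]
opening: 0.004
```

```bash
python3 look.py a6 scene side
```

```text
10.45 [587.  163.9 135.2] [-0.31  0.98  1.53] 0.00427610448248098
tub frame [ -1.4  89.  124.2] (tip z)
scene n 472 zmax 97.03960645431005 y range [ 23.89872387 113.68793079]
flap normal [ 0.00824313 -0.24831336 -0.96864469] angle 0.2509474003476149
deck z 9.767311086348627
deck z 9.020799449998776
```

View pics/a6.png

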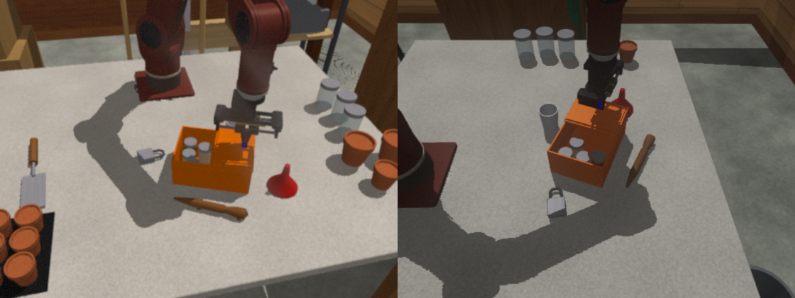

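>>> step_arm([
  [0, 0, 0.01, 0, 0, 0],
  [0, 0, 0.01, 0, 0, 0],
  [0, 0, 0.01, 0, 0, 0],
  [0, 0, 0.01, 0, 0, 0],
  [0, 0, 0.01, 0, 0, 0],
  [0, 0, 0.01, 0, 0, 0],
  [0, 0, 0, 0, 0, 0],
  [0, 0, 0, 0, 0, 0],
  [0, 0, 0, 0, 0, 0],
  [0, 0, 0, 0, 0, 0],
])

```text
time_s: 11.8
tool_pos: [587.1, 163.9, 129.4]
eef_rot: [0.0, 0.193, 0.981, 0.0]
ft_force: [-4.2, 0.0, 9.4]
opening: 0.001
```

>>> step_arm([
  [0, 0, -0.03, 0, 0, 0],
  [0, 0, -0.1, 0, 0, 0],
  [0, 0, -0.3, 0, 0, 0],
  [0, 0, -0.3, 0, 0, 0],
  [0, 0, -0.4, 0, 0, 0],
  [-0.2, -0.3, -0.2, 0, 0, 0],
  [0.2, -0.3, 0, 0, 0, 0],
  [0.2, -0.3, 0, 0, 0, 0],
  [0.2, -0.3, 0, 0, 0, 0],
  [0, 0, 0, 0, 0, 0],
])

```text
time_s: 13.05
tool_pos: [486.6, 46.4, 289.1]
eef_rot: [0.0, 0.195, 0.981, 0.001]
ft_force: [1.0, -0.2, 1.1]
opening: 0.006
```

```bash
python3 look.py a7 scene side
python3 - <<'E'
from h import *
ex=np.array([.925,-.38,0]);ey=np.array([.38,.925,0])
for n in ["scene","side"]:
    p=eyes.get_image(n); W=cloud(p); hsv=cv2.cvtColor(p["color"],cv2.COLOR_BGR2HSV)
    m=(hsv[...,0]<16)&(hsv[...,1]>190)&(hsv[...,2]>60)&(abs(W[...,2]-115)<12)&(abs(W[...,0]-555)<200)
    q=W[m]-[554.5,81,110]; q=np.c_[q@ex,q@ey,q[:,2]]; q=q[(abs(q[:,0])<70)&(q[:,1]>8)&(q[:,1]<116)]
    A=np.c_[q[:,:2],np.ones(len(q))]; s=np.linalg.lstsq(A,q[:,2],rcond=None)[0]; print(n,len(q),"slope x,y,h0",s)
    d=W[m]; print(cv2.minAreaRect(d[:,:2].astype(np.float32)))
    p0=dict(np.load(f"{n}0.npz"))
    for t in ["padlock","funnel","gauge_cup","dibber","tub"]:
        r=spotter.mark_of(p,t); print(t,[(np.round(a["at"],1),a["confidence"]) for a in r[:1]])
E
```

```text
13.05 [486.6  46.4 289.1] [ 1.04 -0.21  1.14] 0.005662516311568839
tub frame [-49.7 -57.8 278.1] (tip z)
deck z 7.09384647559682
deck z 6.796173542233419
scene 2135 slope x,y,h0 [ 4.69716649e-04 -1.14486541e-03  7.46565923e+00]
((557.7781372070312, 81.12200164794922), (235.2003936767578, 167.60009765625), 67.81271362304688)
padlock []
funnel [(array([397.5, 266.4]), 0.69)]
gauge_cup []
dibber [(array([293. , 294.4]), 0.81)]
tub [(array([300.1, 236.3]), 0.91)]
side 2124 slope x,y,h0 [ 1.19894372e-03 -1.00103327e-03  6.90745116e+00]
((560.7777099609375, 97.39419555664062), (195.8916015625, 165.80508422851562), 68.0471420288086)
padlock [(array([224.5, 294.2]), 0.77)]
funnel [(array([310.4, 155.1]), 0.79)]
gauge_cup [(array([219.1, 179.1]), 0.77)]
dibber [(array([339.3, 226.4]), 0.9)]
tub [(array([271.6, 211.1]), 0.61)]
```

View pics/a7.png

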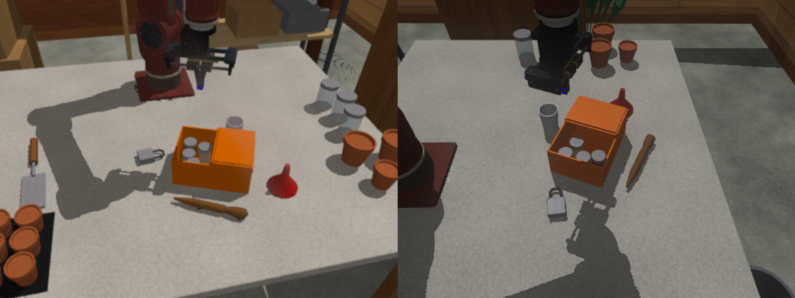

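The flap lies flat: its slope is about −0.001 and its top face is about 7 mm above the deck. The tub and bystanders are where they were, and the arm is clear. I'm handing the job in.

```bash
python3 -c "
from h import *
print(order.job_done()); print(np.round(monitor.state()['ft_force'],2))"
```

```text
the job is handed in; nothing more can be done
None
the job is handed in; nothing more can be done
```

I pushed the flap up past upright and over the spine with the closed fingertips, lowered it onto the fixed half of the lid, and drew the arm back. I handed the job in at about 13 s of the 38 s allowed; it gave no verdict.

- **Flap:** the depth images put it flat, with a slope of about 0.001 rad. Its top face measured 7 mm above the deck, where 8 mm was expected.
- **Tub:** its outline matches the starting pose to within a few mm and it stands level. After retreat its fitted centre was about (558, 81) mm against an estimated (554.5, 81) mm at the start. The side-camera outline was partial, so it was no use for checking the centre.
- **Bystanders:** in the side view all four markers are within about 3 pixels of where they began. In the last scene picture the network missed the padlock and cup, but both show in place in the picture.
- **Forces:** the first contact jammed by friction, at about 13 N sideways and 10 N upward on the tool. I eased off and followed the edge's arc, and readings during the rest of the sweep stayed under about 4 N. The final press down was about 9 N.
- **Not measured:** I had no direct reading of force on the flap's separate faces during that jam, so I could not check the 3 N pinch limit there.

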